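# Weight down the bag patterns for tracing

## Task

Weight down the four cardboard patterns on the cutting table, ready for tracing: lift each steel weight by its handle and set it down gently, flat, on the pattern of its own shape and size, in the middle and with straight sides parallel, so that an even margin stays free for the chalk all round. Leave the chalk tin and the sharpening stone where they lie.

Things in the scene. Friction and masses are not known exactly. Their poses are not given: they have to be found in the camera images.
- weight_bar: Long pattern weight: dark steel plate 100 x 32 mm (x by y), 14 mm thick. Over it stands a handle of bent round steel rod 10 mm thick: a straight level bar along the weight's own x axis, centred over the plate, its axis 46 mm above the plate's underside (top of handle 51 mm), with an upright leg at each end (leg axes 26 mm from the centre). Free height between plate and bar 27 mm. Loose, about 400 g. Origin: centre of the plate's underside; z up.
- weight_square: Square pattern weight: dark steel plate 60 x 60 mm, 14 mm thick. Over it stands a handle of bent round steel rod 10 mm thick: a straight level bar along the weight's own x axis, centred over the plate, its axis 46 mm above the plate's underside (top of handle 51 mm), with an upright leg at each end (leg axes 22 mm from the centre). Free height between plate and bar 27 mm. Loose, about 440 g. Origin: centre of the plate's underside; z up.
- weight_big_round: Large round pattern weight: dark steel disc 72 mm across, 14 mm thick. Over it stands a handle of bent round steel rod 10 mm thick: a straight level bar along the weight's own x axis, centred over the plate, its axis 46 mm above the plate's underside (top of handle 51 mm), with an upright leg at each end (leg axes 24 mm from the centre). Free height between plate and bar 27 mm. Loose, about 500 g. Origin: centre of the plate's underside; z up.
- weight_small_round: Small round pattern weight: dark steel disc 48 mm across, 14 mm thick. Over it stands a handle of bent round steel rod 10 mm thick: a straight level bar along the weight's own x axis, centred over the plate, its axis 46 mm above the plate's underside (top of handle 51 mm), with an upright leg at each end (leg axes 16 mm from the centre). Free height between plate and bar 27 mm. Loose, about 240 g. Origin: centre of the plate's underside; z up.
- pattern_bar: Long brown cardboard pattern, 136 x 68 mm (x by y), 3 mm thick, fixed flat on the table, nothing on it at the start. Origin: centre of its underside (on the table top); z up; its upper face is 3 mm above the origin. The long weight belongs here, its length along this one's length (x), either way round.
- pattern_square: Square brown cardboard pattern, 96 x 96 mm, sides along its x and y axes, 3 mm thick, fixed flat on the table, nothing on it at the start. Origin: centre of its underside (on the table top); z up; its upper face is 3 mm above the origin. The square weight belongs here, sides parallel, any of the four ways round.
- pattern_big_round: Large round brown cardboard pattern, 108 mm across, 3 mm thick, fixed flat on the table, nothing on it at the start. Origin: centre of its underside (on the table top); z up; its upper face is 3 mm above the origin. The large round weight belongs here, turned any way.
- pattern_small_round: Small round brown cardboard pattern, 84 mm across, 3 mm thick, fixed flat on the table, nothing on it at the start. Origin: centre of its underside (on the table top); z up; its upper face is 3 mm above the origin. The small round weight belongs here, turned any way.
- chalk_tin: Bystander, to be left alone: round shut aluminium tin, 65 mm across, 24 mm high, no handle, loose. Origin: centre of its underside.
- sharpening_stone: Bystander, to be left alone: grey oblong stone 90 x 30 x 20 mm (x, y, z), no handle, loose. Origin: centre of its underside.
Not all that is in view belongs to the job. Leave any orange or pink look-alike of the weight_bar alone. Leave any green look-alike of the pattern_square alone.

How it is judged:
At the end, for the whole second after the job is handed in: Each weight rests flat (within 0.08 rad) on the pattern of its own shape and size, centres within 12 mm; sides of the long and the square weight parallel to the pattern's within 0.2 rad, any way round the shape allows; tin and stone within 15 mm of their starts (horizontal distance between weight_bar and pattern_bar below 0.012 m and z of weight_bar in the frame of pattern_bar between 0 and 0.006 m and angle between each of weight_bar, weight_square, weight_big_round, weight_small_round's own z axis and vertical below 0.08 rad and linear speed of each of weight_bar, weight_square, weight_big_round, weight_small_round below 0.02 m/s and horizontal distance between weight_square and pattern_square below 0.012 m and z of weight_square in the frame of pattern_square between 0 and 0.006 m and horizontal distance between weight_big_round and pattern_big_round below 0.012 m and z of weight_big_round in the frame of pattern_big_round between 0 and 0.006 m and horizontal distance between weight_small_round and pattern_small_round below 0.012 m and z of weight_small_round in the frame of pattern_small_round between 0 and 0.006 m and angle between the x axis of weight_bar and the x axis of pattern_bar, either way round below 0.2 rad and (angle between the x axis of weight_square and the x axis of pattern_square, either way round below 0.2 rad or angle between the x axis of weight_square and the y axis of pattern_square, either way round below 0.2 rad) and distance of each of chalk_tin, sharpening_stone from where it was at the start of the episode below 0.015 m); the robot touches nothing.
It fails at once if the chalk tin or the sharpening stone is shifted by more than 15 mm (distance of any of chalk_tin, sharpening_stone from where it was at the start of the episode above 0.015 m).
It fails at once if a weight is dropped or banged down on its pattern (faster than 0.45 m/s just above it, about a 10 mm drop) ((horizontal distance between weight_bar and pattern_bar below 0.05 m and z of weight_bar in the frame of pattern_bar below 0.025 m and linear speed of weight_bar above 0.45 m/s) or (horizontal distance between weight_square and pattern_square below 0.05 m and z of weight_square in the frame of pattern_square below 0.025 m and linear speed of weight_square above 0.45 m/s) or (horizontal distance between weight_big_round and pattern_big_round below 0.05 m and z of weight_big_round in the frame of pattern_big_round below 0.025 m and linear speed of weight_big_round above 0.45 m/s) or (horizontal distance between weight_small_round and pattern_small_round below 0.05 m and z of weight_small_round in the frame of pattern_small_round below 0.025 m and linear speed of weight_small_round above 0.45 m/s)).
It also fails if it takes over 115 s, if anything falls off the work surface, if the arm or the gripper's body presses on something with over 40 N, if the wrist force passes 120 N, or if a joint passes its speed limit or range.

## Robot

A 7-joint arm with a two-finger parallel gripper is mounted at the origin on the work surface. World frame = base frame: x ahead of the robot, y to its left, z up, the work surface at z = 0. Lengths are in m, angles in rad, forces in N, time in s.
With the tool pointing down it reaches from about 0.4 to 0.85 m from the base axis. Payload 4.5 kg.
Tool frame: the origin (TCP) lies between the finger pads; the fingertips stand 25 mm ahead of it and the grasp point (between the pads) lies 6 mm ahead of it; z points along the fingers, y is the direction in which the jaws open and shut (so a half turn about z gives the same grasp; the last joint's range is limited). The gripper opens to 85 mm and grips with 20 to 120 N. Pads are 22 mm wide; open, the fingers measure 114 mm over their backs; the gripper's body (76 mm by 85 mm) begins 54 mm behind the grasp point. The pads swing forward as they close: fully open they stand 13 mm farther back than shut.
Start: joints at [1.267, 0.689, -0.195, 1.565, 0.157, 0.902, -0.215], TCP at [0.207, -0.59, 0.229] pointing down, gripper open.
Joint ranges: [-3.01, 3.01], [-0.46, 2.08], [-1.47, 1.51], [0.13, 2.56], [-1, 4.14], [0.04, 2.09], [-2.66, 2.66]. Speed limits (rad/s): [2.57, 2.57, 3.14, 3.14, 3.14, 3.14, 3.14].

## Interface

Orientations are given as a unit quaternion [w, x, y, z].
In Python, from rig import ctrl gives the robot as it stands.
- The arm moves only by the tool servo_tool, never from a script. Its argument "rows" is a list of rows, each a list of 4 numbers: the shift along the tool's x, y, z in m, then the turn about the tool's z in rad. A call has 1 to 8 rows; each row is the pose to reach, as a shift and turn from the pose measured when the call began, along the tool's axes at that moment; what a row does not reach only later rows make up. A row lasts 1/12 s, in which the tool goes at most 41.7 mm and 7.16 degrees, less where a joint would pass 70% of its speed; a pose out of reach is approached as far as the arm can. A call with a gripper value outside its range is refused whole. "hand" is the finger opening in m, from 0 to 0.0854, set as the call begins (left out, the last holds). The fingers move at their own pace and stop on an object; the grip force is fixed at half the most. Time passes only in rows, so rows that repeat a pose let the fingers close. It gives the time, the measured TCP pose, the force and the opening at its end, in the units of the state.
- ctrl.get_obs(): the state, without advancing time (a new reading comes with each control period).
- ctrl.read_camera(name): name is "scene" or "side" or "wrist"; returns (picture, depth): 420x560x3 uint8, red, green, blue; 420x560 float32, m along the optical axis (not along the pixel's ray), 0 where there is no reading.
- ctrl.camera_info(name): a dict with "fov_y" (degrees; the focal length in pixels is half the picture's height over the tangent of half this angle, whatever the lens; pixels are square), "cx", "cy" (the principal point, pixels), "pose" (4x4, takes a point from camera to world coordinates). Camera axes: x right, y down, z forward; pixel columns grow to the right and rows downward; lengths in m; the calibration is good to about 2 mm. A picture is of the moment at which its call begins: read the wrist's pose just before it. camera_info takes no time and is no camera call; for the wrist camera it gives the pose at the moment of the call.
- ctrl.finish_job(): hands the job in, once; it reports no verdict.
Trained networks look in the newest picture that a camera, given by its name, has taken for a name from the list of things; names that differ only in an ending like _2 or _b are one class to them, and where a whole thing is asked for, a point or a joint stands for the part that bears it (a point fixed in the world has none). Each returns a list of dicts, best first, with "score" (0 to 1); they miss things now and then, are a little off and sometimes report something else, mostly with a low value. They report only what shows in the picture. A call takes as long as a camera call. They do not tell look-alikes from the thing itself.
- ctrl.look_for(camera, query): "at" ([row, column] in pixels, amid what is visible of it).
- ctrl.regions_of(camera, query): "region" (420x560 bool, what is visible of it) and "at" ([row, column] in pixels, amid what is visible of it).
- ctrl.pinpoint(camera, query): "at" ([row, column] in pixels: a listed point, or the origin of a listed thing).
The state is a dict: "clock": time; "q": joint angles; "qvel": joint speeds; "effort": joint torques, N m; "tool_pos": TCP position; "eef_rot": TCP orientation; "ft_force": force on the tool from outside, world axes, zero at the start; "moment": the same for the moment, N m; "finger_gap": finger opening in m.
Only numpy, scipy, OpenCV 4.12 (cv2) and the standard library are available. Lean on these libraries where they do the work, as an engineer would, in place of code of your own. Each camera call takes 0.05 s, during which the arm holds its last target. There are 200 camera calls.

## Working session

There is one attempt and no reset: what is moved stays moved. The work goes in short steps, Python scripts to look and compute and a tool call to move; the robot and the scene stay as the last step left them, time stands still between calls to the robot, and variables do not carry over. Pictures are saved under pics/ and viewed, about 12 in all and at most 16, crops included, and the job is handed in when it is done.

Besides the shell and the picture viewer there is one more tool, called as name([rows], argument=value, ...), one row to a line, values as JSON. servo_tool: Moves the arm, as the interface text tells. Its arguments: {"type":"object","properties":{"rows":{"type":"array","items":{"type":"array","items":{"type":"number"}}},"hand":{"type":"number"}},"required":["rows"]}

```bash
mkdir -p pics; ls; python3 - <<'E'
from rig import ctrl
import cv2,numpy as np
o=ctrl.get_obs();print(o['clock'],o['tool_pos'],o['eef_rot'],o['finger_gap'])
ims=[]
for c in ['scene','side']:
    p,d=ctrl.read_camera(c);i=ctrl.camera_info(c);print(c,i)
    cv2.imwrite(f'pics/{c}0.png',p[:,:,::-1]);np.savez(f'{c}0.npz',p=p,d=d,pose=i['pose'])
    for n in 'weight_bar weight_square weight_big_round weight_small_round pattern_bar pattern_square pattern_big_round pattern_small_round chalk_tin sharpening_stone'.split():
        print(n,[(np.round(r['at']).tolist(),round(r['score'],2)) for r in ctrl.pinpoint(c,n)[:3]])
E
```

```text
pics
0.0 [ 0.20688914 -0.5890566   0.22836522] [-9.14421334e-04  9.85762879e-01  1.68138832e-01 -2.07159570e-04] 0.08523762692473999
scene {'fov_y': 51.77121648272025, 'cx': 281.9009352337879, 'cy': 205.83618085782896, 'pose': array([[-0.33179118,  0.72560562, -0.60283588,  1.13550914],
       [ 0.94316141,  0.24228086, -0.22747865,  0.21316877],
       [-0.01900419, -0.64404695, -0.76474987,  0.90669333],
       [ 0.        ,  0.        ,  0.        ,  1.        ]])}
weight_bar [([215.0, 414.0], 0.97), ([179.0, 416.0], 0.92), ([235.0, 466.0], 0.84)]
weight_square [([213.0, 260.0], 0.86), ([307.0, 408.0], 0.4)]
weight_big_round [([234.0, 341.0], 0.69)]
weight_small_round [([300.0, 329.0], 0.9)]
pattern_bar [([261.0, 205.0], 0.87)]
pattern_square [([152.0, 133.0], 0.89), ([192.0, 142.0], 0.6)]
pattern_big_round [([171.0, 211.0], 0.79), ([193.0, 142.0], 0.25)]
pattern_small_round [([285.0, 471.0], 0.9)]
chalk_tin [([303.0, 263.0], 0.72), ([231.0, 339.0], 0.32)]
sharpening_stone [([310.0, 409.0], 0.69)]
side {'fov_y': 49.40947552460955, 'cx': 278.20426790588795, 'cy': 209.56035847010185, 'pose': array([[-0.95133438, -0.19564932,  0.23808453,  0.1230809 ],
       [-0.30815053,  0.59776031, -0.74008503,  1.08044748],
       [ 0.00247965, -0.77743421, -0.62895938,  1.01906231],
       [ 0.        ,  0.        ,  0.        ,  1.        ]])}
weight_bar [([318.0, 337.0], 0.89), ([345.0, 265.0], 0.87), ([309.0, 286.0], 0.73)]
weight_square [([214.0, 290.0], 0.72), ([251.0, 211.0], 0.23)]
weight_big_round [([256.0, 275.0], 0.82)]
weight_small_round [([252.0, 210.0], 0.55)]
pattern_bar [([215.0, 289.0], 0.63), ([191.0, 249.0], 0.58)]
pattern_square [([156.0, 345.0], 0.79), ([161.0, 304.0], 0.67), ([192.0, 246.0], 0.66)]
pattern_big_round [([188.0, 331.0], 0.85), ([250.0, 209.0], 0.57)]
pattern_small_round [([342.0, 215.0], 0.69), ([258.0, 270.0], 0.69)]
chalk_tin [([218.0, 214.0], 0.76)]
sharpening_stone [([293.0, 194.0], 0.9)]
```

View pics/scene0.png

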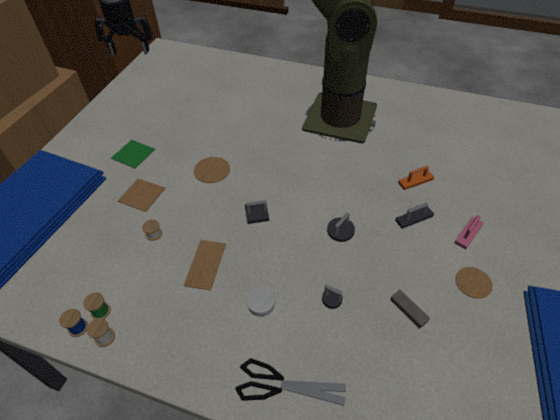

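View pics/side0.png

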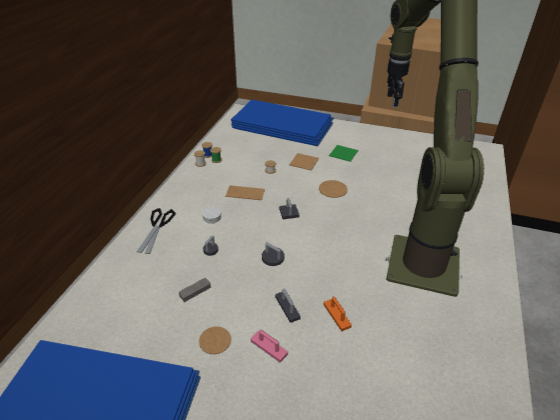

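Scene picture: weights – bar (215,414) dark (orange 178,416 and pink 232,469 are look-alikes), square (212,257), big round (229,341), small round (297,332). Patterns – bar (265,205), square brown (194,142) (green 153,133 is the look-alike), big round (169,211), small round (282,474). The side view agrees.

```bash
cat > h.py <<'E'
import numpy as np,cv2
def info(fov,cx,cy): return 210/np.tan(np.radians(fov/2)),cx,cy
def cloud(d,i):
    f=210/np.tan(np.radians(i['fov_y']/2)); v,u=np.mgrid[:420,:560]
    P=np.stack([(u-i['cx'])/f*d,(v-i['cy'])/f*d,d],-1)
    T=i['pose'];return P@T[:3,:3].T+T[:3,3]
def plane(uv,i,z):
    f=210/np.tan(np.radians(i['fov_y']/2));uv=np.asarray(uv,float)
    r=np.stack([(uv[...,0]-i['cx'])/f,(uv[...,1]-i['cy'])/f,np.ones(uv.shape[:-1])],-1)@i['pose'][:3,:3].T
    t=i['pose'][:3,3];return t+r*((z-t[2])/r[...,2])[...,None]
def blob(mask,at,i,z):
    n,l,s,c=cv2.connectedComponentsWithStats(mask.astype('uint8'))
    k=min(range(1,n),key=lambda k:np.hypot(*(c[k]-at))+ (1e3 if s[k,4]<40 else 0))
    cn=max(cv2.findContours((l==k).astype('uint8'),0,cv2.CHAIN_APPROX_NONE)[0],key=len)[:,0]
    w=plane(cn,i,z)[:,:2]*1000
    return cv2.minAreaRect(w.astype(np.float32)),s[k,4]
def handle(P,at,i,zlo=.036,zhi=.06,rad=.05,verb=True):
    g=plane(np.array(at,float),i,.02)[:2]
    m=(np.hypot(*(P[...,:2]-g).transpose(2,0,1))<rad)&(P[...,2]>zlo)&(P[...,2]<zhi)
    q=P[m]; (c,s,a)=cv2.minAreaRect((q[:,:2]*1000).astype(np.float32))
    l=cv2.fitLine((q[:,:2]*1000).astype(np.float32),cv2.DIST_HUBER,0,.01,.01).ravel()
    return m.sum(),np.round(c,1),np.round(s,1),round(float(np.degrees(np.arctan2(l[1],l[0]))),1)
E
cat > m0.py <<'E'
from rig import ctrl
from h import *
A={'scene':dict(bar=(414,215),sq=(257,212),big=(341,229),sm=(332,297),pbar=(205,265),psq=(142,194),pbig=(211,169),psm=(474,282),tin=(260,302),stone=(409,309)),
'side':dict(bar=(287,306),sq=(289,211),big=(273,256),sm=(210,247),pbar=(245,193),psq=(304,161),pbig=(333,188),psm=(215,340),tin=(212,215),stone=(194,290))}
for c in A:
    D=np.load(c+'0.npz');i=ctrl.camera_info(c);P=cloud(D['d'],i);h=cv2.cvtColor(D['p'],cv2.COLOR_RGB2HSV)
    br=(h[...,0]>5)&(h[...,0]<20)&(h[...,1]>90)
    for n,a in A[c].items():
        if n[0]=='p': print(c,n,blob(br,a,i,.003))
        elif n in('tin','stone'): print(c,n,plane(np.array(a),i,.012).round(3))
        else: print(c,n,handle(P,a,i), plane(np.array(a),i,.014).round(3)[:2])
E
python3 m0.py
```

```text
scene bar (np.int64(100), array([352.7, 287.5]), array([11.1, 61.2]), -47.1) [0.351 0.288]
scene sq (np.int64(91), array([ 469.6, -113.2]), array([10.5, 53.3]), -60.5) [ 0.473 -0.108]
scene big (np.int64(90), array([454. , 114.2]), array([10.5, 55.7]), -21.8) [0.457 0.118]
scene sm (np.int64(97), array([651.9, 145.6]), array([40.6, 10.4]), 81.5) [0.652 0.147]
scene pbar (((659.0424194335938, -173.54031372070312), (133.80569458007812, 66.1771469116211), 9.022445678710938), np.int32(1229))
scene psq (((508.12841796875, -445.66925048828125), (94.18057250976562, 93.6097183227539), 85.4276123046875), np.int32(817))
scene pbig (((355.5912780761719, -299.866455078125), (103.01290130615234, 100.23978424072266), 57.114845275878906), np.int32(695))
scene psm (((500.5672302246094, 450.3768615722656), (80.69656372070312, 78.43262481689453), 50.877777099609375), np.int32(834))
scene tin [ 0.716 -0.005  0.012]
scene stone [0.625 0.317 0.012]
side bar (np.int64(82), array([348.6, 291.5]), array([ 9.5, 62.4]), -46.0) [0.349 0.295]
side sq (np.int64(35), array([ 466.2, -109.5]), array([ 9.1, 49.2]), -59.0) [ 0.465 -0.106]
side big (np.int64(63), array([450.1, 118. ]), array([11.4, 58.1]), -19.9) [0.448 0.121]
side sm (np.int64(52), array([647.9, 148. ]), array([41.7,  8.3]), 77.2) [0.651 0.145]
side pbar (((657.6347045898438, -173.7772216796875), (132.9481964111328, 67.37720489501953), 8.886466979980469), np.int32(393))
side psq (((505.94329833984375, -446.1496887207031), (95.79617309570312, 92.78934478759766), 85.88491821289062), np.int32(294))
side pbig (((353.5952453613281, -302.43231201171875), (102.7971420288086, 101.64177703857422), 18.134607315063477), np.int32(369))
side psm (((499.5367736816406, 451.55767822265625), (81.17012786865234, 79.91497039794922), 18.05327796936035), np.int32(672))
side tin [ 0.712 -0.005  0.012]
side stone [0.621 0.321 0.012]
```

```bash
cat > go.py <<'E'
# usage: go.py x y z yaw_deg : shift/turn in tool axes to reach tool-x axis along yaw (mod 180)
import sys,numpy as np
from rig import ctrl
from scipy.spatial.transform import Rotation as R
x,y,z,a=map(float,sys.argv[1:5]);o=ctrl.get_obs();w=o['eef_rot'];M=R.from_quat([*w[1:],w[0]]).as_matrix()
psi=np.degrees(np.arctan2(M[1,0],M[0,0]));az=np.degrees(np.arctan2(y,x))
t=a+180*np.round((az+90-a)/180)  # keep yaw-azimuth near 90
d=(t-psi+180)%360-180
d0=t-psi
print('t',round(o['clock'],2),'pos',o['tool_pos'].round(4),'yaw',psi.round(1),'gap',round(o['finger_gap'],4),'q',o['q'].round(2),'F',o['ft_force'].round(1),'tilt',M[2,2].round(4))
print('shift',(M.T@(np.array([x,y,z])-o['tool_pos'])).round(4),'turn',np.radians(-d).round(3),'target yaw',t)
E
python3 go.py .468 -.1113 .14 -60
```

```text
t 1.1 pos [ 0.2072 -0.5897  0.2292] yaw 19.4 gap 0.0853 q [ 1.27  0.69 -0.19  1.57  0.16  0.9  -0.22] F [0.4 0.2 0.3] tilt -1.0
shift [ 0.4047 -0.3649  0.0892] turn -1.757 target yaw 120.0
```

servo_tool([
  [0.23,-0.21,0,-0.95],
  [0.23,-0.21,0,-0.95],
  [0.23,-0.21,0,-0.95],
  [0.23,-0.21,0,-0.95],
  [0.23,-0.21,0,-0.95],
  [0.23,-0.21,0,-0.95],
  [0.23,-0.21,0,-0.95],
  [0.23,-0.21,0,-0.95],
], hand=0.06)

```text
clock: 1.77
tool_pos: [0.3574, -0.3102, 0.2298]
eef_rot: [0.0, 0.796, 0.605, 0.002]
ft_force: [-0.2, 1.6, 0.4]
finger_gap: 0.0602
```

```bash
python3 go.py .468 -.1113 .14 -60
```

```text
t 1.77 pos [ 0.3574 -0.3102  0.2298] yaw 74.5 gap 0.0602 q [ 0.92  0.52 -0.46  2.    0.35  0.7  -0.03] F [-0.2  1.6  0.4] tilt -1.0
shift [0.221  0.0533 0.0904] turn -0.794 target yaw 120.0
```

servo_tool([
  [0.221,0.0533,0.06,-0.794],
  [0.221,0.0533,0.06,-0.794],
  [0.221,0.0533,0.06,-0.794],
  [0.221,0.0533,0.06,-0.794],
  [0.221,0.0533,0.06,-0.794],
  [0.221,0.0533,0.06,-0.794],
  [0.221,0.0533,0.06,-0.794],
  [0.221,0.0533,0.06,-0.794],
])

```text
clock: 2.43
tool_pos: [0.4689, -0.109, 0.1702]
eef_rot: [0.0, 0.497, 0.867, 0.002]
ft_force: [-0.1, -0.8, 0.3]
finger_gap: 0.06
```

```bash
cat > wl.py <<'E'
# wrist look: handle near (x,y) mm
import sys;from rig import ctrl
from h import *
i=ctrl.camera_info('wrist');p,d=ctrl.read_camera('wrist')
cv2.imwrite('pics/'+sys.argv[3],p[:,:,::-1])
P=cloud(d,i);g=np.array([float(sys.argv[1]),float(sys.argv[2])])
for lo,hi in((.036,.06),(.008,.06)):
    m=(np.hypot(*(P[...,:2]-g).transpose(2,0,1))<.075)&(P[...,2]>lo)&(P[...,2]<hi)
    q=(P[m][:,:2]*1000).astype(np.float32)
    if len(q)>20:
        l=cv2.fitLine(q,cv2.DIST_HUBER,0,.01,.01).ravel();print(lo,len(q),cv2.minAreaRect(q),'line',np.degrees(np.arctan2(l[1],l[0])).round(1))
E
python3 wl.py .468 -.1113 w1.png; python3 go.py .468 -.1113 .052 -60
```

```text
0.036 674 ((467.7545471191406, -109.52699279785156), (9.96951961517334, 53.26606750488281), 29.24306297302246) line -61.2
0.008 3826 ((467.8876037597656, -109.91473388671875), (60.060096740722656, 60.19417190551758), 29.23084259033203) line -17.7
t 2.48 pos [ 0.468  -0.111   0.1702] yaw 120.0 gap 0.0596 q [ 0.5   0.65 -0.58  2.04  0.6   0.62  0.04] F [-0.1 -0.2  0.2] tilt -1.0
shift [-0.0003 -0.0004  0.1182] turn -0.0 target yaw 120.0
```

View pics/w1.png

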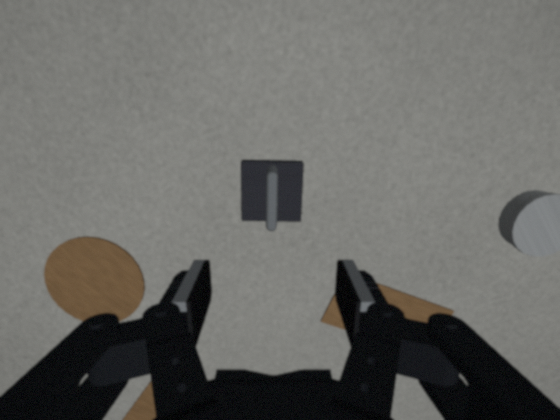

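The wrist view shows the square weight at (190,272), between the fingers, with the handle aligned. I'll descend and grip.

servo_tool([
  [0.001,-0.001,0.03,0.014],
  [0.001,-0.001,0.06,0.014],
  [0.001,-0.001,0.085,0.014],
  [0.001,-0.001,0.105,0.014],
  [0.001,-0.001,0.118,0.014],
  [0.001,-0.001,0.118,0.014],
])

```text
clock: 2.98
tool_pos: [0.465, -0.1122, 0.0505]
eef_rot: [-0.001, 0.508, 0.861, -0.001]
ft_force: [0.7, 0.0, 0.2]
finger_gap: 0.06
```

servo_tool([
  [0,0,0,0],
  [0,0,0,0],
  [0,0,0,0],
  [0,0,0,0],
  [0,0,0,0],
  [0,0,0,0],
], hand=0)

```text
clock: 3.48
tool_pos: [0.4653, -0.1124, 0.051]
eef_rot: [-0.001, 0.508, 0.861, -0.0]
ft_force: [0.6, -0.3, -0.6]
finger_gap: -0.0
```

```bash
python3 go.py .507 -.4459 .18 85.6
```

```text
t 3.48 pos [ 0.4653 -0.1124  0.051 ] yaw 118.9 gap -0.0 q [ 0.32  0.84 -0.3   2.12  0.85  0.3  -0.2 ] F [ 0.6 -0.3 -0.6] tilt -1.0
shift [-0.312  -0.125  -0.1291] turn 0.582 target yaw 85.6
```

```bash
python3 wl.py .468 -.1113 w2.png
```

```text
0.036 955 ((460.1234436035156, -97.29981994628906), (18.942138671875, 24.210203170776367), 11.83745002746582) line -59.9
0.008 7704 ((468.18304443359375, -110.100341796875), (60.111854553222656, 60.844482421875), 29.262767791748047) line -3.9
```

View pics/w2.png

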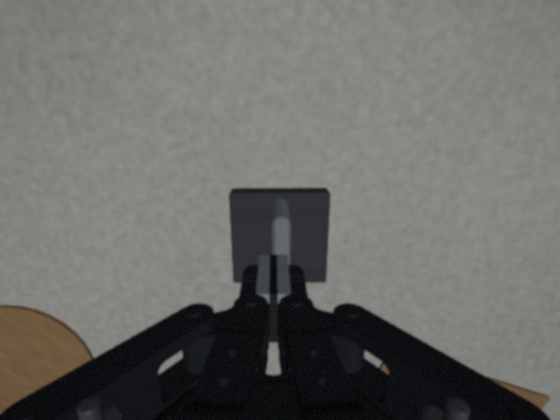

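```bash
python3 - <<'E'
from rig import ctrl
from h import *
i=ctrl.camera_info('wrist');p,d=ctrl.read_camera('wrist');P=cloud(d,i)
for v in (205,230,245,252,258,262,270,280,290): print(v,[P[v,u].round(3).tolist() for u in (250,263,273,281,286)])
print(i['pose'].round(3))
cv2.imwrite('pics/w3.png',cv2.resize(p[180:360,180:380,::-1],(800,720))[:600])
for k in range(1):
    p,d=ctrl.read_camera('side');cv2.imwrite('pics/s1.png',cv2.resize(p[130:270,210:390,::-1],(770,600),interpolation=cv2.INTER_CUBIC))
E
```

```text
205 [[0.442, -0.099, 0.016], [0.449, -0.095, 0.014], [0.453, -0.09, 0.024], [0.456, -0.086, 0.03], [0.459, -0.086, 0.024]]
230 [[0.45, -0.113, 0.014], [0.457, -0.109, 0.015], [0.455, -0.094, 0.049], [0.458, -0.091, 0.052], [0.461, -0.091, 0.05]]
245 [[0.454, -0.122, 0.015], [0.461, -0.118, 0.015], [0.459, -0.101, 0.05], [0.462, -0.098, 0.053], [0.465, -0.098, 0.05]]
252 [[0.457, -0.126, 0.014], [0.463, -0.122, 0.015], [0.461, -0.104, 0.05], [0.464, -0.102, 0.052], [0.466, -0.101, 0.051]]
258 [[0.459, -0.13, 0.014], [0.456, -0.104, 0.062], [0.46, -0.102, 0.061], [0.463, -0.1, 0.062], [0.465, -0.099, 0.061]]
262 [[0.46, -0.132, 0.014], [0.456, -0.105, 0.065], [0.46, -0.102, 0.066], [0.463, -0.1, 0.065], [0.465, -0.099, 0.065]]
270 [[0.452, -0.11, 0.066], [0.456, -0.104, 0.073], [0.46, -0.102, 0.073], [0.463, -0.101, 0.073], [0.465, -0.1, 0.072]]
280 [[0.453, -0.111, 0.074], [0.456, -0.104, 0.081], [0.46, -0.102, 0.081], [0.462, -0.101, 0.081], [0.464, -0.1, 0.081]]
290 [[0.453, -0.11, 0.083], [0.457, -0.104, 0.088], [0.46, -0.102, 0.089], [0.463, -0.101, 0.088], [0.464, -0.1, 0.088]]
[[ 0.875  0.461  0.146  0.427]
 [ 0.484 -0.834 -0.266 -0.044]
 [-0.001  0.304 -0.953  0.196]
 [ 0.     0.     0.     1.   ]]
```

View pics/s1.png

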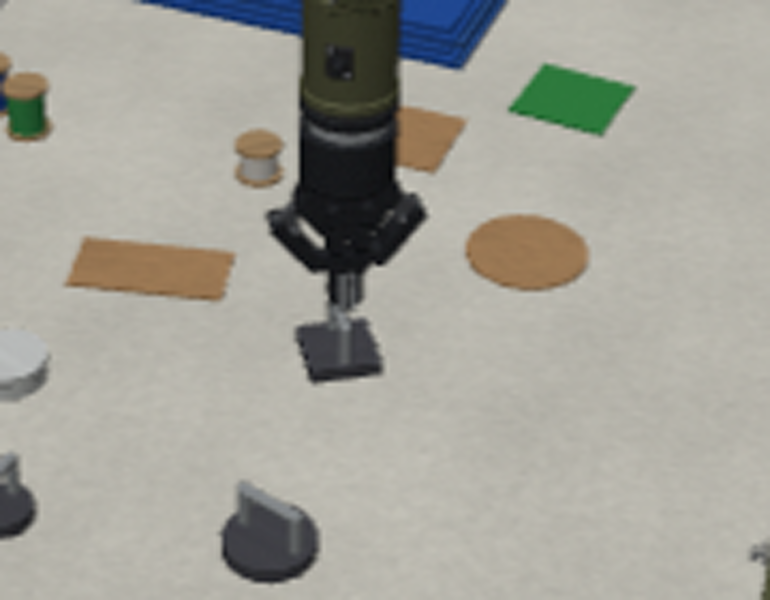

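The fingers shut above the handle. In the wrist depth the tips sit at about z=0.056 with the TCP at 0.051, so they're some 30 mm shorter than the description says. I'll reopen, recentre, and go lower in stages while watching force and depth.

```bash
python3 go.py .468 -.110 .051 119.2
```

```text
t 3.63 pos [ 0.4651 -0.1122  0.0507] yaw 119.0 gap -0.0001 q [ 0.32  0.84 -0.3   2.12  0.85  0.3  -0.2 ] F [-0.2  0.7 -0.4] tilt -1.0
shift [ 0.0005  0.0036 -0.0003] turn -0.004 target yaw 119.2
```

servo_tool([
  [0.0005,0.0036,-0.003,0],
  [0.0005,0.0036,-0.003,0],
  [0.0005,0.0036,-0.003,0],
  [0.0005,0.0036,-0.003,0],
], hand=0.05)

```text
clock: 3.97
tool_pos: [0.4681, -0.11, 0.0537]
eef_rot: [-0.001, 0.508, 0.861, -0.0]
ft_force: [-0.5, 0.4, 1.1]
finger_gap: 0.0483
```

servo_tool([
  [0,0,0.008,0],
  [0,0,0.016,0],
  [0,0,0.024,0],
  [0,0,0.031,0],
  [0,0,0.031,0],
])

```text
clock: 4.38
tool_pos: [0.4671, -0.1097, 0.0211]
eef_rot: [-0.002, 0.507, 0.862, -0.001]
ft_force: [0.1, 0.4, 0.2]
finger_gap: 0.0499
```

servo_tool([
  [0,0,0,0],
  [0,0,0,0],
  [0,0,0,0],
  [0,0,0,0],
  [0,0,0,0],
  [0,0,0,0],
], hand=0)

```text
clock: 4.88
tool_pos: [0.4676, -0.1095, 0.0213]
eef_rot: [-0.002, 0.507, 0.862, -0.001]
ft_force: [1.2, 0.7, -1.2]
finger_gap: 0.0076
```

```bash
python3 go.py .507 -.4459 .16 85.6
```

```text
t 4.88 pos [ 0.4676 -0.1095  0.0213] yaw 119.0 gap 0.0076 q [ 0.27  0.9  -0.22  2.12  0.9   0.22 -0.25] F [ 1.2  0.7 -1.2] tilt -1.0
shift [-0.313  -0.1291 -0.139 ] turn 0.583 target yaw 85.6
```

servo_tool([
  [0,0,-0.01,0],
  [0,0,-0.02,0],
  [0,0,-0.04,0],
  [0,0,-0.04,0],
  [0,0,-0.04,0],
])

```text
clock: 5.3
tool_pos: [0.468, -0.1099, 0.0615]
eef_rot: [-0.001, 0.508, 0.861, -0.0]
ft_force: [-0.2, -0.4, -4.2]
finger_gap: 0.0085
```

```bash
python3 wl.py .4675 -.1095 w4.png;python3 go.py .507 -.4459 .16 85.6
```

```text
0.036 6883 ((467.21807861328125, -108.4422607421875), (60.345699310302734, 56.10703659057617), 28.62503433227539) line 26.1
0.008 6883 ((467.21807861328125, -108.4422607421875), (60.345699310302734, 56.10703659057617), 28.62503433227539) line 26.1
t 5.35 pos [ 0.4675 -0.1099  0.0609] yaw 119.0 gap 0.0078 q [ 0.34  0.83 -0.34  2.11  0.83  0.34 -0.19] F [-0.5 -0.7 -3.2] tilt -1.0
shift [-0.3129 -0.1285 -0.0993] turn 0.582 target yaw 85.6
```

View pics/w4.png

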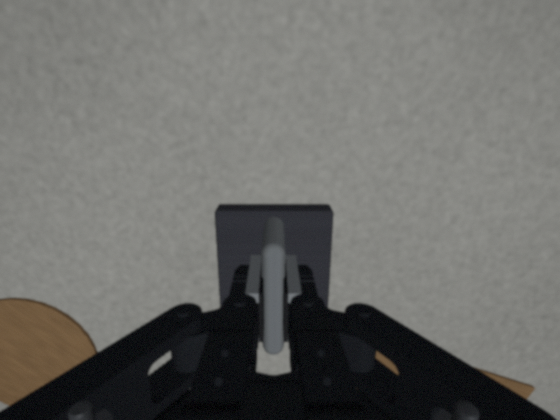

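Held squarely. The force matches the weight, and the weight is off the table. Carrying it to the brown square pattern.

servo_tool([
  [-0.01,0,-0.04,0.02],
  [-0.04,-0.01,-0.07,0.12],
  [-0.08,-0.03,-0.08,0.24],
  [-0.12,-0.05,-0.08,0.35],
  [-0.16,-0.066,-0.08,0.46],
  [-0.2,-0.082,-0.08,0.56],
  [-0.24,-0.1,-0.08,0.582],
  [-0.275,-0.113,-0.08,0.582],
])

```text
clock: 6.02
tool_pos: [0.499, -0.3979, 0.1389]
eef_rot: [-0.003, 0.734, 0.679, -0.002]
ft_force: [2.1, 0.8, -3.5]
finger_gap: 0.008
```

```bash
python3 go.py .507 -.4459 .07 85.6
```

```text
t 6.02 pos [ 0.499  -0.3979  0.1389] yaw 85.5 gap 0.008 q [ 0.85  0.85 -0.47  1.59  0.48  0.83  0.1 ] F [ 2.1  0.8 -3.5] tilt -1.0
shift [-0.0472  0.0122  0.0688] turn -0.001 target yaw 85.6
```

servo_tool([
  [-0.025,0.006,0.02,0],
  [-0.0472,0.0122,0.04,0],
  [-0.0472,0.0122,0.065,0],
  [-0.0472,0.0122,0.0688,0],
  [-0.0472,0.0122,0.0688,0],
])

```text
clock: 6.43
tool_pos: [0.5044, -0.4438, 0.066]
eef_rot: [-0.007, 0.734, 0.679, -0.003]
ft_force: [-0.3, 0.6, -2.7]
finger_gap: 0.0078
```

```bash
cat > wp.py <<'E'
# wrist look: pattern outline (brown) as seen around held weight
import sys;from rig import ctrl
from h import *
i=ctrl.camera_info('wrist');p,d=ctrl.read_camera('wrist');cv2.imwrite('pics/'+sys.argv[3],p[:,:,::-1])
h=cv2.cvtColor(p,cv2.COLOR_RGB2HSV);P=cloud(d,i);x,y=float(sys.argv[1]),float(sys.argv[2])
m=(h[...,0]>5)&(h[...,0]<20)&(h[...,1]>90)&(P[...,2]<.012)&(np.hypot(P[...,0]-x,P[...,1]-y)<.09)&(d>0)
q=(P[m][:,:2]*1000).astype(np.float32);print('pattern',len(q),cv2.minAreaRect(q),cv2.minEnclosingCircle(q))
E
python3 wp.py .507 -.4459 w5.png; python3 go.py .507 -.4459 .024 85.6
```

```text
pattern 7814 ((506.2417907714844, -444.8875732421875), (94.41304016113281, 94.67292022705078), 85.7113265991211) ((506.45831298828125, -444.63458251953125), 65.95222473144531)
t 6.48 pos [ 0.5063 -0.444   0.0682] yaw 85.6 gap 0.008 q [ 0.87  0.98 -0.44  1.5   0.53  0.79  0.15] F [ 0.2  0.3 -3.4] tilt -0.9999
shift [-0.002   0.0013  0.0442] turn 0.001 target yaw 85.6
```

View pics/w5.png

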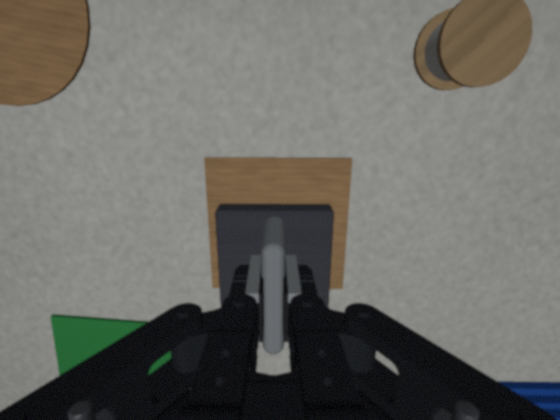

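The square weight hangs centred and parallel over the brown pattern (222,279). Lowering it slowly.

servo_tool([
  [-0.001,0,0.015,0],
  [-0.001,0,0.027,0],
  [-0.001,0,0.035,0],
  [-0.001,0,0.039,0],
  [-0.001,0,0.042,0],
  [-0.001,0,0.0445,0],
  [-0.001,0,0.0445,0],
])

```text
clock: 7.07
tool_pos: [0.5061, -0.445, 0.0243]
eef_rot: [-0.004, 0.734, 0.68, -0.003]
ft_force: [-0.1, -0.8, -4.0]
finger_gap: 0.0082
```

```bash
python3 go.py .5063 -.4448 .024 85.6
```

```text
t 7.07 pos [ 0.5061 -0.445   0.0243] yaw 85.6 gap 0.0082 q [ 0.86  1.04 -0.41  1.51  0.56  0.72  0.12] F [-0.1 -0.8 -4. ] tilt -0.9999
shift [0.0002 0.0002 0.0003] turn 0.001 target yaw 85.6
```

servo_tool([
  [0,0,0.001,0],
  [0,0,0.0015,0],
  [0,0,0.002,0],
  [0,0,0.002,0],
])

```text
clock: 7.4
tool_pos: [0.5063, -0.445, 0.0241]
eef_rot: [-0.004, 0.734, 0.68, -0.003]
ft_force: [-4.0, 1.9, 7.9]
finger_gap: 0.008
```

servo_tool([
  [0,0,0,0],
  [0,0,0,0],
  [0,0,0,0],
  [0,0,0,0],
  [0,0,0,0],
], hand=0.05)

```text
clock: 7.82
tool_pos: [0.5064, -0.4452, 0.0241]
eef_rot: [-0.004, 0.734, 0.68, -0.003]
ft_force: [0.1, -0.6, 0.1]
finger_gap: 0.0499
```

servo_tool([
  [0,0,-0.01,0],
  [0,0,-0.03,0],
  [0,0,-0.06,0],
  [0,0,-0.1,0],
  [0,0,-0.14,0],
  [0,0,-0.14,0],
])

```text
clock: 8.32
tool_pos: [0.513, -0.448, 0.1737]
eef_rot: [0.004, 0.734, 0.679, -0.0]
ft_force: [1.9, -0.7, 0.8]
finger_gap: 0.0501
```

```bash
python3 wl.py .5063 -.445 w6.png; python3 go.py .452 .116 .16 -21
```

```text
0.036 666 ((505.81097412109375, -445.4151611328125), (53.248687744140625, 9.694697380065918), 86.42604064941406) line 85.2
0.008 3889 ((505.8918762207031, -445.40814208984375), (60.02560806274414, 60.10106658935547), 85.5030517578125) line -52.4
t 8.37 pos [ 0.5111 -0.4472  0.1701] yaw 85.6 gap 0.05 q [ 0.89  0.86 -0.5   1.43  0.46  0.96  0.2 ] F [ 0.5 -0.  -0.1] tilt -1.0
shift [ 0.557  -0.1023  0.0079] turn -1.281 target yaw 159.0
```

The square sits at (505.9,-445.4) mm, within 1 mm and 0.5° of its pattern. Next is the large round weight.

servo_tool([
  [0.3,-0.055,0,-0.69],
  [0.3,-0.055,0,-0.69],
  [0.3,-0.055,0,-0.69],
  [0.3,-0.055,0,-0.69],
  [0.3,-0.055,0,-0.69],
  [0.3,-0.055,0,-0.69],
  [0.3,-0.055,0,-0.69],
  [0.3,-0.055,0,-0.69],
])

```text
clock: 9.03
tool_pos: [0.4786, -0.136, 0.1694]
eef_rot: [-0.0, 0.456, 0.89, 0.0]
ft_force: [0.1, 1.1, 1.1]
finger_gap: 0.0501
```

```bash
python3 go.py .452 .116 .15 -21
```

```text
t 9.03 pos [ 0.4786 -0.136   0.1694] yaw 125.7 gap 0.0501 q [ 0.57  0.68 -0.63  1.99  0.64  0.67  0.15] F [0.1 1.1 1.1] tilt -1.0
shift [0.2201 0.1254 0.0196] turn -0.581 target yaw 159.0
```

servo_tool([
  [0.22,0.125,0.02,-0.58],
  [0.22,0.125,0.02,-0.58],
  [0.22,0.125,0.02,-0.58],
  [0.22,0.125,0.02,-0.58],
  [0.22,0.125,0.02,-0.58],
  [0.22,0.125,0.02,-0.58],
  [0.22,0.125,0.02,-0.58],
  [0.22,0.125,0.02,-0.58],
])

```text
clock: 9.7
tool_pos: [0.451, 0.1208, 0.1497]
eef_rot: [-0.0, 0.179, 0.984, 0.002]
ft_force: [0.4, -0.3, -0.3]
finger_gap: 0.0502
```

```bash
python3 wl.py .452 .116 w7.png; python3 go.py .452 .116 .0213 -21
```

```text
0.036 852 ((451.2905578613281, 117.20104217529297), (9.783535957336426, 57.67733383178711), 69.35713958740234) line -20.6
0.008 4774 ((450.78460693359375, 117.50690460205078), (70.32630920410156, 70.50765991210938), 69.00199127197266) line -9.9
t 9.75 pos [0.4512 0.1173 0.1494] yaw 159.2 gap 0.0499 q [ 0.08  0.71 -0.71  2.1   0.8   0.63  0.02] F [-0.6 -0.1  0.2] tilt -1.0
shift [-0.0014 -0.0011  0.1281] turn 0.003 target yaw 159.0
```

servo_tool([
  [0,0,0.03,0],
  [0,0,0.065,0],
  [0,0,0.09,0],
  [0,0,0.11,0],
  [0,0,0.122,0],
  [0,0,0.128,0],
  [0,0,0.128,0],
])

```text
clock: 10.33
tool_pos: [0.4506, 0.1148, 0.02]
eef_rot: [-0.001, 0.182, 0.983, -0.001]
ft_force: [-0.2, -0.8, 0.7]
finger_gap: 0.0502
```

servo_tool([
  [0,0,0,0],
  [0,0,0,0],
  [0,0,0,0],
  [0,0,0,0],
  [0,0,0,0],
  [0,0,0,0],
], hand=0)

```text
clock: 10.83
tool_pos: [0.4515, 0.1151, 0.0206]
eef_rot: [-0.0, 0.182, 0.983, -0.001]
ft_force: [1.5, 0.9, 3.9]
finger_gap: 0.0081
```

servo_tool([
  [0,0,-0.01,0],
  [0,0,-0.03,0],
  [0,0,-0.06,0],
  [0,0,-0.09,0],
  [0,0,-0.12,0],
  [0,0,-0.12,0],
])

```text
clock: 11.33
tool_pos: [0.4529, 0.1159, 0.1442]
eef_rot: [0.002, 0.182, 0.983, 0.001]
ft_force: [0.1, 0.7, -5.0]
finger_gap: 0.0082
```

```bash
python3 go.py .3546 -.301 .14 60
```

```text
t 11.33 pos [0.4529 0.1159 0.1442] yaw 159.0 gap 0.0082 q [ 0.07  0.71 -0.68  2.1   0.81  0.61  0.01] F [ 0.1  0.7 -5. ] tilt -1.0
shift [-0.0577 -0.4244  0.0035] turn 1.728 target yaw 60.0
```

```bash
python3 go.py .44 -.14 .15 130;  python3 go.py .3546 -.301 .15 110
```

```text
t 11.33 pos [0.4529 0.1159 0.1442] yaw 159.0 gap 0.0082 q [ 0.07  0.71 -0.68  2.1   0.81  0.61  0.01] F [ 0.1  0.7 -5. ] tilt -1.0
shift [-0.0797 -0.2435 -0.006 ] turn 0.506 target yaw 130.0
t 11.33 pos [0.4529 0.1159 0.1442] yaw 159.0 gap 0.0082 q [ 0.07  0.71 -0.68  2.1   0.81  0.61  0.01] F [ 0.1  0.7 -5. ] tilt -1.0
shift [-0.0577 -0.4244 -0.0065] turn 0.855 target yaw 110.0
```

servo_tool([
  [-0.008,-0.025,-0.006,0.05],
  [-0.02,-0.06,-0.006,0.13],
  [-0.032,-0.097,-0.006,0.21],
  [-0.044,-0.134,-0.006,0.29],
  [-0.056,-0.17,-0.006,0.37],
  [-0.068,-0.207,-0.006,0.45],
  [-0.08,-0.243,-0.006,0.5],
  [-0.074,-0.27,-0.006,0.55],
])

```text
clock: 12.0
tool_pos: [0.4257, -0.1677, 0.1486]
eef_rot: [0.002, 0.446, 0.895, 0.0]
ft_force: [1.3, -0.2, -5.3]
finger_gap: 0.0081
```

```bash
python3 go.py .3546 -.301 .14 105
```

```text
t 12.0 pos [ 0.4257 -0.1677  0.1486] yaw 127.0 gap 0.0081 q [ 0.64  0.67 -0.58  2.13  0.73  0.54  0.16] F [ 1.3 -0.2 -5.3] tilt -1.0
shift [-0.0636 -0.137   0.0084] turn 0.384 target yaw 105.0
```

servo_tool([
  [-0.016,-0.036,0.01,0.1],
  [-0.034,-0.073,0.03,0.2],
  [-0.05,-0.11,0.05,0.3],
  [-0.0636,-0.137,0.07,0.38],
  [-0.0636,-0.137,0.078,0.38],
  [-0.0636,-0.137,0.08,0.38],
  [-0.0636,-0.137,0.08,0.38],
])

```text
clock: 12.58
tool_pos: [0.3536, -0.3002, 0.0669]
eef_rot: [0.0, 0.607, 0.795, 0.001]
ft_force: [-0.2, 0.3, -4.5]
finger_gap: 0.0079
```

```bash
python3 wp.py .3546 -.301 w8.png; python3 go.py .3546 -.301 .0235 105
```

```text
pattern 7280 ((349.0700988769531, -282.37213134765625), (105.8885726928711, 72.59709167480469), 14.882221221923828) ((353.2181701660156, -298.62896728515625), 53.19159698486328)
t 12.63 pos [ 0.3549 -0.2997  0.0678] yaw 105.3 gap 0.0082 q [ 0.8   0.8  -0.31  2.16  0.85  0.3   0.02] F [ 0.7 -0.3 -5.9] tilt -1.0
shift [-0.0012 -0.0008  0.0443] turn 0.006 target yaw 105.0
```

View pics/w8.png

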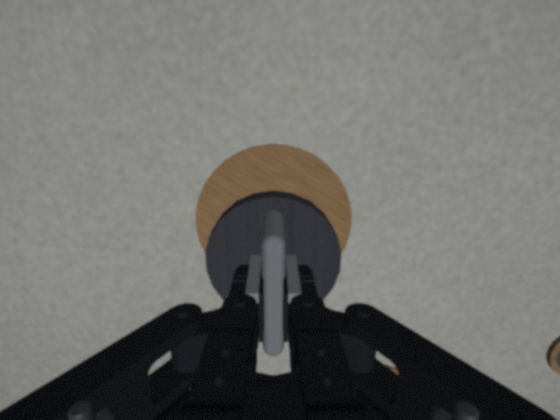

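servo_tool([
  [-0.0012,-0.0008,0.015,0],
  [-0.0012,-0.0008,0.027,0],
  [-0.0012,-0.0008,0.035,0],
  [-0.0012,-0.0008,0.039,0],
  [-0.0012,-0.0008,0.042,0],
  [-0.0012,-0.0008,0.0445,0],
  [-0.0012,-0.0008,0.0455,0],
  [-0.0012,-0.0008,0.0455,0],
])

```text
clock: 13.3
tool_pos: [0.356, -0.3002, 0.0236]
eef_rot: [0.002, 0.606, 0.796, 0.002]
ft_force: [0.6, 2.4, 4.0]
finger_gap: 0.0082
```

Contact is gentle at 4 N, so I'll release and rise.

servo_tool([
  [0,0,0,0],
  [0,0,0,0],
  [0,0,0,0],
  [0,0,0,0],
  [0,0,0,0],
], hand=0.05)

```text
clock: 13.72
tool_pos: [0.3561, -0.3004, 0.0237]
eef_rot: [0.003, 0.606, 0.796, 0.002]
ft_force: [0.1, -0.0, -0.0]
finger_gap: 0.0502
```

servo_tool([
  [0,0,-0.01,0],
  [0,0,-0.03,0],
  [0,0,-0.06,0],
  [0,0,-0.1,0],
  [0,0,-0.14,0],
  [0,0,-0.14,0],
])

```text
clock: 14.22
tool_pos: [0.3581, -0.302, 0.1693]
eef_rot: [0.008, 0.606, 0.795, 0.003]
ft_force: [0.7, -1.5, -0.4]
finger_gap: 0.0501
```

```bash
python3 wl.py .3546 -.3005 w9.png;python3 wp.py .3546 -.3005 w9.png; python3 go.py .50 -.10 .16 110;python3 go.py .649 .147 .16 79.5
```

```text
0.036 782 ((354.9240417480469, -298.7169494628906), (9.63558578491211, 56.57838821411133), 15.250277519226074) line -74.0
0.008 4388 ((354.5989990234375, -298.5330505371094), (70.35565948486328, 70.21058654785156), 17.198841094970703) line -86.7
pattern 4190 ((353.35394287109375, -298.85638427734375), (104.84843444824219, 104.13865661621094), 58.83755874633789) ((353.5989074707031, -298.716064453125), 52.80600357055664)
t 14.32 pos [ 0.3556 -0.3014  0.165 ] yaw 105.3 gap 0.0501 q [ 0.98  0.65 -0.58  2.09  0.65  0.58  0.19] F [-0.3  0.5 -0.6] tilt -1.0
shift [0.156  0.1925 0.006 ] turn -0.081 target yaw 110.0
t 14.32 pos [ 0.3556 -0.3014  0.165 ] yaw 105.3 gap 0.0501 q [ 0.98  0.65 -0.58  2.09  0.65  0.58  0.19] F [-0.3  0.5 -0.6] tilt -1.0
shift [0.3547 0.4016 0.0069] turn 0.451 target yaw 79.5
```

The large round is about 1 mm off centre. Now the small round weight.

servo_tool([
  [0.23,0.26,0,0.3],
  [0.23,0.26,0,0.3],
  [0.23,0.26,0,0.3],
  [0.23,0.26,0,0.3],
  [0.23,0.26,0,0.3],
  [0.23,0.26,0,0.3],
  [0.23,0.26,0,0.3],
  [0.23,0.26,0,0.3],
])

```text
clock: 14.98
tool_pos: [0.5377, -0.0202, 0.1644]
eef_rot: [0.003, 0.718, 0.696, 0.001]
ft_force: [1.1, 0.4, 0.1]
finger_gap: 0.05
```

```bash
python3 go.py .649 .147 .15 79.5
```

```text
t 14.98 pos [ 0.5377 -0.0202  0.1644] yaw 88.2 gap 0.05 q [ 0.22  0.69 -0.45  1.89  0.48  0.66 -0.55] F [1.1 0.4 0.1] tilt -1.0
shift [0.1707 0.1059 0.0146] turn 0.152 target yaw 79.5
```

servo_tool([
  [0.17,0.106,0.015,0.15],
  [0.17,0.106,0.015,0.15],
  [0.17,0.106,0.015,0.15],
  [0.17,0.106,0.015,0.15],
  [0.17,0.106,0.015,0.15],
  [0.17,0.106,0.015,0.15],
  [0.17,0.106,0.015,0.15],
])

```text
clock: 15.57
tool_pos: [0.6481, 0.1492, 0.147]
eef_rot: [0.002, 0.767, 0.642, 0.0]
ft_force: [0.3, -0.4, -0.4]
finger_gap: 0.0498
```

```bash
python3 wl.py .649 .147 w10.png; python3 go.py .649 .147 .021 79.5
```

```text
0.036 621 ((650.7749633789062, 148.95201110839844), (40.84660339355469, 9.737340927124023), 79.85555267333984) line 80.2
0.008 2262 ((651.052978515625, 149.18600463867188), (46.24467849731445, 47.31914138793945), 84.55024719238281) line 78.3
t 15.62 pos [0.6478 0.1463 0.1472] yaw 79.7 gap 0.0501 q [-0.1   0.86 -0.39  1.51  0.39  0.86 -0.8 ] F [-0.  -0.3  0.3] tilt -1.0
shift [0.0016 0.0006 0.1262] turn 0.003 target yaw 79.5
```

servo_tool([
  [0.003,0.0026,0.03,0],
  [0.003,0.0026,0.065,0],
  [0.003,0.0026,0.09,0],
  [0.003,0.0026,0.11,0],
  [0.003,0.0026,0.121,0],
  [0.003,0.0026,0.126,0],
  [0.003,0.0026,0.126,0],
])

```text
clock: 16.2
tool_pos: [0.6504, 0.1466, 0.0202]
eef_rot: [0.003, 0.768, 0.64, -0.002]
ft_force: [-0.2, 0.4, 0.2]
finger_gap: 0.0501
```

servo_tool([
  [0,0,0,0],
  [0,0,0,0],
  [0,0,0,0],
  [0,0,0,0],
  [0,0,0,0],
  [0,0,0,0],
], hand=0)

```text
clock: 16.7
tool_pos: [0.6513, 0.1466, 0.0216]
eef_rot: [0.003, 0.768, 0.64, -0.001]
ft_force: [-0.2, -1.1, 7.2]
finger_gap: 0.0078
```

servo_tool([
  [0,0,-0.01,0],
  [0,0,-0.03,0],
  [0,0,-0.06,0],
  [0,0,-0.09,0],
  [0,0,-0.12,0],
  [0,0,-0.12,0],
])

```text
clock: 17.2
tool_pos: [0.6547, 0.1494, 0.1487]
eef_rot: [0.005, 0.768, 0.64, 0.004]
ft_force: [0.1, 0.5, -1.1]
finger_gap: 0.008
```

```bash
python3 go.py .50 .451 .14 110
```

```text
t 17.2 pos [0.6547 0.1494 0.1487] yaw 79.6 gap 0.008 q [-0.1   0.86 -0.39  1.49  0.4   0.86 -0.8 ] F [ 0.1  0.5 -1.1] tilt -0.9999
shift [ 0.2688 -0.2067  0.0058] turn -0.53 target yaw 110.0
```

servo_tool([
  [0.02,-0.015,0,-0.04],
  [0.05,-0.038,0,-0.12],
  [0.082,-0.063,0,-0.2],
  [0.114,-0.088,0,-0.28],
  [0.146,-0.112,0,-0.36],
  [0.178,-0.137,0,-0.44],
  [0.21,-0.162,0,-0.52],
  [0.24,-0.186,0,-0.53],
])

```text
clock: 17.87
tool_pos: [0.5133, 0.4205, 0.1458]
eef_rot: [0.006, 0.572, 0.82, 0.002]
ft_force: [1.2, -0.4, -2.2]
finger_gap: 0.008
```

```bash
python3 go.py .50 .451 .07 110
```

```text
t 17.87 pos [0.5133 0.4205 0.1458] yaw 110.2 gap 0.008 q [-0.51  0.87 -0.48  1.51  0.49  0.88 -0.82] F [ 1.2 -0.4 -2.2] tilt -0.9999
shift [ 0.0337 -0.0027  0.0755] turn 0.004 target yaw 110.0
```

servo_tool([
  [0.02,-0.0015,0.025,0],
  [0.032,-0.002,0.05,0],
  [0.032,-0.002,0.068,0],
  [0.032,-0.002,0.0755,0],
  [0.032,-0.002,0.0755,0],
])

```text
clock: 18.28
tool_pos: [0.5003, 0.4475, 0.0675]
eef_rot: [0.006, 0.572, 0.82, -0.001]
ft_force: [-1.3, -0.6, -2.4]
finger_gap: 0.0079
```

```bash
python3 wp.py .50 .451 w11.png; python3 go.py .50 .449 .024 110
```

```text
pattern 6505 ((497.30609130859375, 460.5730895996094), (81.6778335571289, 66.1528091430664), 17.665285110473633) ((499.73614501953125, 452.6984558105469), 41.34136199951172)
t 18.33 pos [0.5015 0.4482 0.0693] yaw 110.2 gap 0.0081 q [-0.58  0.98 -0.43  1.52  0.54  0.77 -0.9 ] F [-0.1  0.  -1.5] tilt -0.9999
shift [ 0.0016 -0.0015  0.0453] turn 0.003 target yaw 110.0
```

View pics/w11.png

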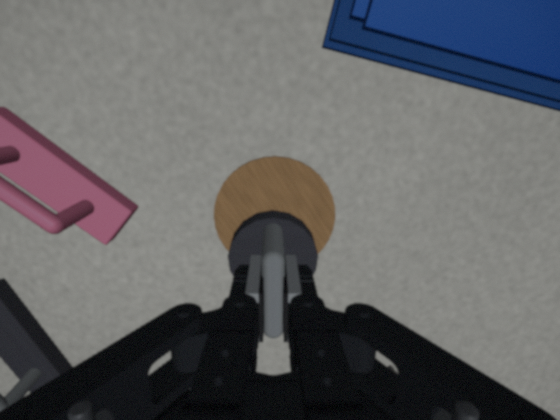

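The small round is over its brown disc (215,275), and the pink look-alike is clear of it. Lowering.

servo_tool([
  [0.002,0,0.015,0],
  [0.002,0,0.027,0],
  [0.002,0,0.035,0],
  [0.002,0,0.039,0],
  [0.002,0,0.042,0],
  [0.002,0,0.0445,0],
  [0.002,0,0.0465,0],
  [0.002,0,0.0465,0],
])

```text
clock: 19.0
tool_pos: [0.5015, 0.4498, 0.0246]
eef_rot: [0.007, 0.573, 0.82, 0.001]
ft_force: [-1.7, -3.5, 8.3]
finger_gap: 0.0081
```

servo_tool([
  [0,0,0,0],
  [0,0,0,0],
  [0,0,0,0],
  [0,0,0,0],
  [0,0,0,0],
], hand=0.05)

```text
clock: 19.42
tool_pos: [0.5016, 0.4499, 0.0246]
eef_rot: [0.007, 0.573, 0.82, 0.001]
ft_force: [-0.8, 0.4, 1.0]
finger_gap: 0.0504
```

servo_tool([
  [0,0,-0.01,0],
  [0,0,-0.03,0],
  [0,0,-0.06,0],
  [0,0,-0.1,0],
  [0,0,-0.14,0],
  [0,0,-0.14,0],
])

```text
clock: 19.92
tool_pos: [0.5028, 0.4556, 0.1742]
eef_rot: [0.007, 0.573, 0.82, 0.009]
ft_force: [0.1, 1.4, 1.5]
finger_gap: 0.0498
```

```bash
python3 wl.py .50 .451 w12.png;python3 wp.py .50 .451 w12.png; python3 go.py .3506 .2895 .15 -46.5
```

```text
0.036 547 ((500.2616271972656, 451.7740478515625), (9.774839401245117, 41.0942497253418), 19.916561126708984) line -69.0
0.008 1948 ((499.6858215332031, 452.24005126953125), (46.80475616455078, 45.78617477416992), 21.451766967773438) line -69.3
pattern 2962 ((499.431640625, 452.9036865234375), (80.24016571044922, 79.640869140625), 21.53546142578125) ((499.6788024902344, 452.6080322265625), 40.754234313964844)
t 20.02 pos [0.5007 0.4519 0.1675] yaw 110.1 gap 0.0498 q [-0.56  0.86 -0.49  1.46  0.48  0.93 -0.84] F [ 0.5 -0.5 -0.9] tilt -0.9999
shift [-0.1007 -0.1971  0.0154] turn -0.408 target yaw 133.5
```

servo_tool([
  [-0.1,-0.197,0.01,-0.41],
  [-0.1,-0.197,0.01,-0.41],
  [-0.1,-0.197,0.01,-0.41],
  [-0.1,-0.197,0.01,-0.41],
  [-0.1,-0.197,0.01,-0.41],
  [-0.1,-0.197,0.01,-0.41],
  [-0.1,-0.197,0.01,-0.41],
  [-0.1,-0.197,0.01,-0.41],
])

```text
clock: 20.68
tool_pos: [0.3501, 0.2897, 0.155]
eef_rot: [0.007, 0.394, 0.919, 0.002]
ft_force: [0.7, 0.4, -0.4]
finger_gap: 0.0503
```

```bash
python3 wl.py .3506 .2895 w13.png; python3 go.py .3506 .2895 .021 -46.5
```

```text
0.036 864 ((349.9309997558594, 292.0345458984375), (9.956328392028809, 61.26936721801758), 42.290992736816406) line -47.5
0.008 3657 ((350.21484375, 291.81707763671875), (31.63333511352539, 99.79486083984375), 42.58488845825195) line -47.9
t 20.73 pos [0.351  0.291  0.1552] yaw 133.6 gap 0.0499 q [-0.46  0.64 -0.53  2.14  0.69  0.53 -0.76] F [ 0.1 -0.2  0.5] tilt -0.9999
shift [ 0.0007 -0.0027  0.1341] turn 0.002 target yaw 133.5
```

View pics/w13.png

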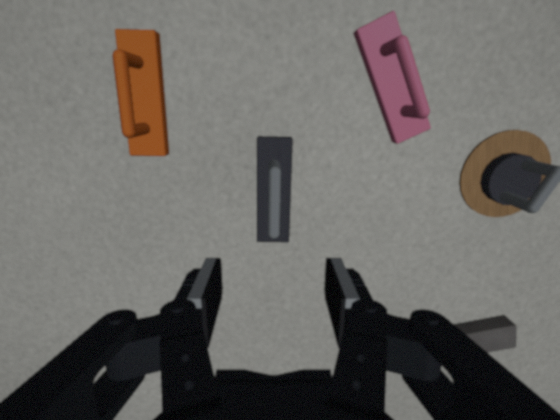

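The dark bar is between the fingers at (190,274), with the orange (90,140) and pink (80,395) ones well clear to the sides. Gripping.

servo_tool([
  [0.001,0,0.03,0.02],
  [0.001,0,0.065,0.02],
  [0.001,0,0.095,0.02],
  [0.001,0,0.115,0.02],
  [0.001,0,0.128,0.02],
  [0.001,0,0.134,0.02],
  [0.001,0,0.134,0.02],
])

```text
clock: 21.32
tool_pos: [0.3528, 0.293, 0.019]
eef_rot: [0.008, 0.402, 0.916, 0.002]
ft_force: [-0.3, 0.2, 0.9]
finger_gap: 0.0504
```

servo_tool([
  [0,0,0,0],
  [0,0,0,0],
  [0,0,0,0],
  [0,0,0,0],
  [0,0,0,0],
  [0,0,0,0],
], hand=0)

```text
clock: 21.82
tool_pos: [0.353, 0.2933, 0.0194]
eef_rot: [0.007, 0.402, 0.916, 0.003]
ft_force: [0.2, 0.8, 1.7]
finger_gap: 0.0084
```

servo_tool([
  [0,0,-0.01,0],
  [0,0,-0.03,0],
  [0,0,-0.06,0],
  [0,0,-0.09,0],
  [0,0,-0.13,0],
  [0,0,-0.13,0],
])

```text
clock: 22.32
tool_pos: [0.3525, 0.2955, 0.1545]
eef_rot: [0.008, 0.403, 0.915, 0.007]
ft_force: [0.8, 0.8, -3.8]
finger_gap: 0.0081
```

```bash
python3 go.py .52 .03 .15 60; python3 go.py .658 -.1737 .15 9
```

```text
t 22.32 pos [0.3525 0.2955 0.1545] yaw 132.5 gap 0.0081 q [-0.44  0.65 -0.57  2.13  0.73  0.54 -0.82] F [ 0.8  0.8 -3.8] tilt -0.9997
shift [-0.3089 -0.0561  0.0064] turn 1.266 target yaw 60.0
t 22.32 pos [0.3525 0.2955 0.1545] yaw 132.5 gap 0.0081 q [-0.44  0.65 -0.57  2.13  0.73  0.54 -0.82] F [ 0.8  0.8 -3.8] tilt -0.9997
shift [-0.5523 -0.0921  0.008 ] turn 2.156 target yaw 9.0
```

servo_tool([
  [-0.025,-0.004,0,-0.05],
  [-0.06,-0.01,0,-0.11],
  [-0.1,-0.017,0,-0.18],
  [-0.14,-0.023,0,-0.25],
  [-0.18,-0.03,0,-0.32],
  [-0.22,-0.037,0,-0.4],
  [-0.26,-0.043,0,-0.47],
  [-0.3,-0.05,0,-0.54],
])

```text
clock: 22.98
tool_pos: [0.5186, 0.0378, 0.1555]
eef_rot: [0.01, 0.143, 0.99, 0.004]
ft_force: [0.9, 0.3, -3.5]
finger_gap: 0.008
```

```bash
python3 go.py .658 -.1737 .14 9
```

```text
t 22.98 pos [0.5186 0.0378 0.1555] yaw 163.6 gap 0.008 q [ 0.31  0.77 -0.8   1.96  0.82  0.76  0.31] F [ 0.9  0.3 -3.5] tilt -0.9998
shift [-0.1931 -0.1637  0.0172] turn 2.698 target yaw 9.0
```

servo_tool([
  [-0.025,-0.021,0,-0.06],
  [-0.055,-0.046,0,-0.13],
  [-0.085,-0.072,0,-0.2],
  [-0.115,-0.097,0,-0.27],
  [-0.145,-0.123,0,-0.34],
  [-0.172,-0.146,0,-0.41],
  [-0.193,-0.164,0.01,-0.443],
  [-0.193,-0.164,0.02,-0.443],
])

```text
clock: 23.65
tool_pos: [0.6596, -0.1836, 0.1346]
eef_rot: [0.011, -0.073, 0.997, -0.001]
ft_force: [-0.1, -1.6, -3.0]
finger_gap: 0.0079
```

```bash
python3 go.py .658 -.1737 .07 9
```

```text
t 23.65 pos [ 0.6596 -0.1836  0.1346] yaw -171.6 gap 0.0079 q [ 0.63  1.02 -0.92  1.45  0.87  1.08  1.26] F [-0.1 -1.6 -3. ] tilt -0.9998
shift [0.0015 0.0103 0.0646] turn 3.131 target yaw 9.0
```

servo_tool([
  [0,0.006,0.01,-0.01],
  [0,0.006,0.03,-0.01],
  [0,0.006,0.05,-0.01],
  [0,0.006,0.06,-0.01],
  [0,0.006,0.062,-0.01],
  [0,0.006,0.062,-0.01],
])

```text
clock: 24.15
tool_pos: [0.6592, -0.177, 0.0716]
eef_rot: [0.01, -0.079, 0.997, -0.001]
ft_force: [-0.1, -0.1, -2.9]
finger_gap: 0.0078
```

```bash
python3 wp.py .658 -.1737 w14.png; python3 go.py .658 -.1737 .023 9
```

```text
pattern 7608 ((655.885986328125, -172.74502563476562), (131.48989868164062, 66.48036193847656), 8.794724464416504) ((656.0575561523438, -172.58621215820312), 73.16714477539062)
t 24.2 pos [ 0.6601 -0.177   0.0728] yaw -171.0 gap 0.0083 q [ 0.61  1.09 -0.87  1.49  0.94  1.    1.21] F [ 0.4  0.2 -2. ] tilt -0.9998
shift [0.0026 0.0039 0.0497] turn 3.142 target yaw 9.0
```

View pics/w14.png

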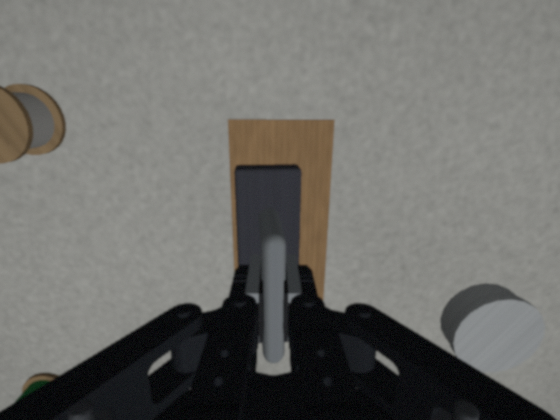

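The bar is parallel over its pattern, about 4 mm left of centre (weight column 268, pattern column 280). I'll correct that while lowering.

servo_tool([
  [0.001,0.003,0.012,0],
  [0.0015,0.0044,0.026,0],
  [0.0015,0.0044,0.036,0],
  [0.0015,0.0044,0.043,0],
  [0.0015,0.0044,0.0465,0],
  [0.0015,0.0044,0.049,0],
  [0.0015,0.0044,0.0505,0],
  [0.0015,0.0044,0.0505,0],
])

```text
clock: 24.87
tool_pos: [0.6592, -0.1734, 0.0228]
eef_rot: [0.011, -0.078, 0.997, -0.002]
ft_force: [-0.4, 0.0, -2.1]
finger_gap: 0.008
```

servo_tool([
  [0.001,0,0.0005,0],
  [0.001,0,0.001,0],
  [0.001,0,0.0015,0],
  [0.001,0,0.0015,0],
])

```text
clock: 25.2
tool_pos: [0.6595, -0.1735, 0.0226]
eef_rot: [0.012, -0.078, 0.997, -0.002]
ft_force: [0.0, -0.7, 5.0]
finger_gap: 0.0079
```

servo_tool([
  [0,0,0,0],
  [0,0,0,0],
  [0,0,0,0],
  [0,0,0,0],
  [0,0,0,0],
], hand=0.05)

```text
clock: 25.62
tool_pos: [0.6593, -0.1734, 0.0224]
eef_rot: [0.012, -0.078, 0.997, -0.002]
ft_force: [-0.4, 0.2, 0.2]
finger_gap: 0.05
```

servo_tool([
  [0,0,-0.01,0],
  [0,0,-0.03,0],
  [0,0,-0.06,0],
  [0,0,-0.1,0],
  [0,0,-0.14,0],
  [0,0,-0.14,0],
  [0,0,-0.14,0],
])

```text
clock: 26.2
tool_pos: [0.6578, -0.1727, 0.1662]
eef_rot: [0.015, -0.078, 0.997, -0.002]
ft_force: [-1.7, -0.2, 0.0]
finger_gap: 0.0501
```

```bash
python3 wl.py .658 -.1737 w15.png;python3 wp.py .658 -.1737 w15.png; python3 - <<'E'
from rig import ctrl
from h import *
p,d=ctrl.read_camera('scene');i=ctrl.camera_info('scene');cv2.imwrite('pics/end.png',p[:,:,::-1])
P=cloud(d,i);P0=cloud(np.load('scene0.npz')['d'],i)
for n,g,r in(('bar',(.658,-.1737),.06),('sq',(.506,-.445),.05),('big',(.354,-.299),.045),('sm',(.5,.452),.035)):
    m=(np.hypot(P[...,0]-g[0],P[...,1]-g[1])<r)&(P[...,2]>.011)&(P[...,2]<.024);q=P[m];A=np.c_[q[:,:2]-g,np.ones(len(q))]
    print(n,'plate plane tilt/z',np.linalg.lstsq(A,q[:,2],rcond=None)[0].round(3),len(q))
for n,g in(('tin',(.714,-.005)),('stone',(.623,.319))):
    for Q in(P0,P):
        m=(np.hypot(Q[...,0]-g[0],Q[...,1]-g[1])<.06)&(Q[...,2]>.012)&(Q[...,2]<.03);print(n,Q[m].mean(0).round(4))
E
```

```text
0.036 807 ((658.652587890625, -176.76210021972656), (61.26123046875, 9.266456604003906), 9.033580780029297) line 8.7
0.008 3477 ((658.6512451171875, -176.4630584716797), (99.19573211669922, 32.00214767456055), 9.013294219970703) line 10.1
pattern 5281 ((657.2630004882812, -172.3710174560547), (133.37197875976562, 65.4780502319336), 8.880426406860352) ((656.9859008789062, -172.00689697265625), 73.59178161621094)
bar plate plane tilt/z [-0.004 -0.041  0.017] 367
sq plate plane tilt/z [-0.016 -0.011  0.017] 314
big plate plane tilt/z [-0.018 -0.009  0.017] 287
sm plate plane tilt/z [-0.021  0.001  0.017] 242
tin [ 0.7175 -0.0041  0.024 ]
tin [ 0.7173 -0.0043  0.0242]
stone [0.6249 0.3164 0.0198]
stone [0.6251 0.3168 0.0196]
```

View pics/end.png

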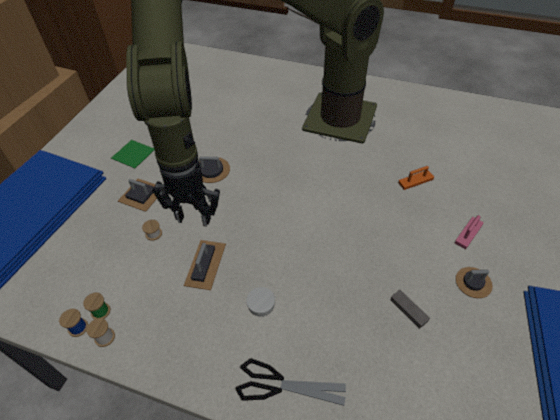

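All four weights are on their patterns and the arm is clear. The bar sits about 4 mm off centre sideways, well inside the 12 mm limit. Handing in.

```bash
python3 -c "
from rig import ctrl
print(ctrl.finish_job())"
```

```text
the job is handed in; nothing more can be done
None
```

All four weights stand on the patterns of their own shape, and I handed the job in at about 26 s on the robot's clock. The hand-in reports no verdict, so these are my own last measurements:

| Weight | Off centre | Off parallel |
|---|---|---|
| Square | about 1 mm | under 0.5° |
| Large round | about 1 mm | – |
| Small round | about 0.5 mm | – |
| Bar | about 4 mm sideways | about 0.1° |

- **Bar:** its 4 mm offset makes the margin slightly uneven. It is well inside the 12 mm limit, so I left it rather than lift it again.
- **Height and tilt:** all plate tops measured about 17 mm above the table, which is right for lying flat on the 3 mm card. The fitted tilts came out at 0.02 rad, with 0.04 for the bar, all below the 0.08 limit. These come from the distant scene camera, which is coarse for tilt.
- **Bystanders:** the tin and stone measured within 1 mm of where they started. I did not go near the orange, pink or green look-alikes.

**Disagreement:** my first grip closed on nothing above the square weight's handle. The real fingertips were about 30 mm farther back than the description says. I measured this with the wrist camera and gripped lower from then on. All four grips then held and the contact forces when setting down were 8 N or less.

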